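Load, shut and pin a shelf-cleat drilling jig

TASK

Get the clamshell drilling jig ready for the drill: push all three wooden cleats along their channels until they are flush against the fence, then fold the upper half of the jig down shut on them. Take the locking pin from its stand and push it down through the holes of both halves until its collar sits on the upper half, and finish while still gripping the pin's knob and pressing down on it with about a kilogram's weight, so that the jig is held shut; do not let go. Leave the cup, the screwdriver and the tape measure where they are.

Things in the scene. Friction and masses are not known exactly. Their poses are not given: they have to be found in the camera images.
- jig: Lower half, brown wood, fixed: board 180 (x) x 170 (y) x 18 mm; origin under its centre, on the bench; z up, x along the hinge, y towards it. On its +y side a fence bar 20 mm thick rises 19 mm above the board; its face to the cleats is at y = +55 mm. Four ribs 8 mm high (x = -69, -23, 23, 69, y = -15 to 55 mm) make three channels 42 mm wide, open to -y.
- cleat0: First of three identical pale wood cleats, 40 wide (its x) x 80 long (its y) x 20 thick mm, 45 g, loose on the lower half, length along jig y; origin: centre of its underside, 18 mm above the bench. Its channel is at jig x = -46 mm. Flush against the fence its origin is at jig y = +15 mm; it starts 10 to 32 mm short of that.
- cleat1: Middle one of three identical pale wood cleats, 40 wide (its x) x 80 long (its y) x 20 thick mm, 45 g, loose on the lower half, length along jig y; origin: centre of its underside, 18 mm above the bench. Its channel is at jig x = 0 mm. Flush against the fence its origin is at jig y = +15 mm; it starts 10 to 32 mm short of that.
- cleat2: Last of three identical pale wood cleats, 40 wide (its x) x 80 long (its y) x 20 thick mm, 45 g, loose on the lower half, length along jig y; origin: centre of its underside, 18 mm above the bench. Its channel is at jig x = 46 mm. Flush against the fence its origin is at jig y = +15 mm; it starts 10 to 32 mm short of that.
- upper (a joint): Angle of the jig's upper half, rad: 0 is shut, lying flat on the 20 mm cleats; positive is open. It starts standing open, 1.45 to 1.85 (1.57 is upright, more leans back away from the cleats), and can swing to 1.9. The hinge is stiff (0.35 Nm): the half stays where it is left.
- hinge (a point): Middle of the hinge axis, at jig (0, 65, 44) mm; it runs along jig x. The upper half is a plywood panel 150 mm wide (along x), 12 mm thick, 0.25 kg, reaching 140 mm from the axis, which lies in its mid-plane. Shut, it points to jig -y, underside 38 and top 50 mm above the bench.
- upper_hole (a point): Centre of the pin hole in the upper half, on its outer face (the top when shut): 12.5 mm wide, right through, midway along the width, 117 mm from the hinge axis, 23 mm from the free edge. (The three steel drill bushings 45 mm from the axis, 2 mm proud, are not for the pin.)
- lower_hole (a point): Mouth of the pin hole in the lower half, at jig (0, -52, 18) mm: 12.5 mm wide, right through the 18 mm board, directly under the upper hole when the jig is shut.
- pin: Bare steel locking pin, 70 g, upright in its stand: shaft 10 mm thick, 46 long, tapered foot; collar 24 mm wide, 4 thick; round knob 16 mm wide, 30 high, to grip. Origin at the foot's tip, z up along the pin. In the stand, and also when home in the shut jig, the tip is 4 mm, the collar's underside 50 and the knob 54 to 84 mm above the bench.
- stand: Fixed square brown wood block 56 x 56 x 50 mm with a 12.5 mm hole right down its middle, in which the pin stands; origin at the centre of its underside. It may stand at either of two places to the right of the jig, the cup at the other.
- cup: Bystander: white cup 68 mm across, 55 mm high; origin at the centre of its underside.
- screwdriver: Bystander: screwdriver lying on the bench behind the jig (on its hinge side), about 30 mm high; origin at its underside.
- tape: Bystander: grey tape measure 65 x 34 x 62 mm, beyond the jig; origin at the centre of its underside.
There are look-alikes about, which are no part of the job. What is shaped like the cleat0 but pink is not meant. Leave any green look-alike of the cleat2 alone.

How it is judged (in metres and radians):
On the way, in this order (a step that is already met when the one before it is completed fails the run):
1. all three cleats flush against the fence, the jig still open (y of each of cleat0, cleat1, cleat2 in the frame of jig above 0.0115 m and z of each of cleat0, cleat1, cleat2 in the frame of jig below 0.022 m and value of joint upper above 0.5 rad), for 0.2 s.
2. the upper half folded shut on the cleats (y of each of cleat0, cleat1, cleat2 in the frame of jig above 0.0115 m and z of each of cleat0, cleat1, cleat2 in the frame of jig below 0.022 m and value of joint upper below 0.04 rad), for 0.2 s.
At the end, for the whole second after the job is handed in: Cleats flat, within 3.5 mm of the fence; upper half under 0.02 rad; pin upright in both holes, tip within 4 mm of the lower hole's axis, collar within 3 mm of sitting on the upper half; fingers grip the pin (over 2 N) and it presses the upper half with over 4 N (y of each of cleat0, cleat1, cleat2 in the frame of jig above 0.0115 m and z of each of cleat0, cleat1, cleat2 in the frame of jig below 0.022 m and value of joint upper below 0.02 rad and z of pin in the frame of jig below 0.007 m and horizontal distance between pin and lower_hole below 0.004 m and angle between pin's own z axis and vertical below 0.08 rad and contact force between the fingers and pin above 2 N and contact force between pin and upper above 4 N); the arm keeps its last pose, push and grip.
It fails at once if the cup is shoved or knocked (moved over 30 mm) (distance of cup from where it was at the start of the episode above 0.03 m).
It fails at once if the screwdriver is shoved or knocked (moved over 30 mm) (distance of screwdriver from where it was at the start of the episode above 0.03 m).
It fails at once if the tape measure is shoved or knocked (moved over 30 mm) (distance of tape from where it was at the start of the episode above 0.03 m).
It also fails if it takes over 64 s, if anything falls off the work surface, if the arm or the gripper's body presses on something with over 40 N, if the wrist force passes 120 N, or if a joint passes its speed limit or range.

ROBOT

A 7-joint arm with a two-finger parallel gripper is mounted at the origin on the work surface. World frame = base frame: x ahead of the robot, y to its left, z up, the work surface at z = 0. Lengths are in m, angles in degrees, forces in N, time in s.
With the tool pointing down it reaches from about 0.425 to 0.95 m from the base axis. Payload 4.7 kg.
Tool frame: the origin (TCP) lies on the centre line of the jaws, within the pads' length; the fingertips stand 22 mm ahead of it and the grasp point (between the pads) lies 3 mm ahead of it (robot.finger_overhang is the distance from the TCP to the fingertips, in m); z points along the fingers, y is the line along which they close (so a half turn about z gives the same grasp; the last joint's range is limited). The gripper opens to 85 mm and grips with 20 to 120 N. Pads are 22 mm wide; open, the fingers measure 114 mm over their backs; the gripper's body (76 mm by 85 mm) begins 54 mm behind the grasp point. The pads swing forward as they close: fully open they stand 13 mm farther back than shut.
Start: joints at [-76.943, 26.849, -2.785, 87.806, 1.381, 65.374, -4.715], TCP at [0.171, 0.653, 0.253] pointing down, gripper open.
Joint ranges: [-148.3, 148.3], [-19.14, 114.17], [-79.39, 73.82], [5.75, 140.21], [-59.74, 239.74], [12.07, 113.84], [-152.46, 152.46]. Speed limits (degrees/s): [147.25, 147.25, 180, 180, 180, 180, 180].

INTERFACE

Orientations are given as a 3x3 rotation matrix whose columns are the frame's x, y, z axes.
In Python, from plant import robot, optics gives the robot as it stands. The module is installed in compiled form; this text tells all that it offers.
- The arm moves only by the tool apply_moves, never from a script. Its argument "plan" is a list of rows, each a list of 3 entries, a list of its own where there are three numbers: the turn, a rotation vector about the tool's x, y, z in degrees, then the shift along the tool's x, y, z in m, then the opening, from -1 (shut) to 1 (fully open). In form: [[[rx, ry, rz], [tx, ty, tz], claw], ...]. A call has 1 to 10 rows; each row shifts and turns the commanded pose from where the row before left it, along the tool's axes as they then stand; what a row does not reach is not made up. A row lasts 1/8 s, in which the tool goes at most 62.5 mm and 10.7 degrees, less where a joint would pass 70% of its speed; a pose out of reach is approached as far as the arm can. A call with a gripper value outside its range is refused whole. The fingers move at their own pace and stop on an object; "force" is the grip in N (left out, the last holds). Time passes only in rows, so rows that do not move let the fingers close. It gives the time, the measured TCP pose, the force, the opening and the grip force at its end, in the units of the state.
- robot.state(): the state, without advancing time (a new reading comes with each control period).
- optics.camera(name): name is "scene" or "top"; returns the picture (384x512x3 uint8, red, green, blue); there is no depth.
- optics.get_calibration(name): a dict with "vfov" (degrees; the focal length in pixels is half the picture's height over the tangent of half this angle, whatever the lens; pixels are square), "cx", "cy" (the principal point, pixels), "dist_coeffs" ([k1, k2, p1, p2, k3] as OpenCV has them; the pictures are not rectified), "R" (3x3) and "t" (3): a world point X has camera coordinates R X + t. Camera axes: x right, y down, z forward; pixel columns grow to the right and rows downward; lengths in m; the calibration is good to about 2 mm. A picture is of the moment at which its call begins. get_calibration takes no time and is no camera call.
- robot.sign_off(): hands the job in; it is judged then, once.
The state is a dict: "t": time; "joint_positions": joint angles; "joint_vel": joint speeds; "effort": joint torques, N m; "tcp_pos": TCP position; "orientation": TCP orientation; "force": force on the tool from outside, world axes, zero at the start; "wrist_torque": the same for the moment, N m; "width": finger opening in m; "grasp_force": force on a finger pad.
Only numpy, scipy, OpenCV 4.12 (cv2) and the standard library are available. Lean on these libraries where they do the work, as an engineer would, in place of code of your own. Each camera call takes 0.05 s, during which the arm holds its last target. There are 200 camera calls.

## Working session

There is one attempt and no reset: what is moved stays moved. The work goes in short steps, Python scripts to look and compute and a tool call to move; the robot and the scene stay as the last step left them, time stands still between calls to the robot, and variables do not carry over. Pictures are saved under pics/ and viewed, at most 10 in all, crops included, and the job is handed in when it is done.

Besides the shell and the picture viewer there is one more tool, called after ">>>" as name(argument=value, ...) on one line, values as JSON. apply_moves: Moves the arm, as the interface text tells. Its arguments: {"type":"object","properties":{"plan":{"type":"array"},"force":{"type":"number"}},"required":["plan"]}

```bash
mkdir -p pics; cat > h.py <<'E'
import numpy as np, cv2
from plant import robot, optics
def cal(n):
    c=optics.get_calibration(n); f=192/np.tan(np.radians(c['vfov'])/2)
    K=np.array([[f,0,c['cx']],[0,f,c['cy']],[0,0,1.]])
    return K,np.array(c['dist_coeffs'],float),np.array(c['R'],float),np.array(c['t'],float)
def proj(n,X):
    K,d,R,t=cal(n); return cv2.projectPoints(np.array(X,float).reshape(-1,1,3),cv2.Rodrigues(R)[0],t,K,d)[0].reshape(-1,2)
def atz(n,px,z):
    K,d,R,t=cal(n); u=cv2.undistortPoints(np.array(px,float).reshape(-1,1,2),K,d).reshape(-1,2)
    r=np.c_[u,np.ones(len(u))]@R; o=-R.T@t
    return o+r*((z-o[2])/r[:,2])[:,None]
def snap(n,f,box=None,s=1):
    im=optics.camera(n)[:,:,::-1]; cv2.imwrite(f'pics/{f}_full.png',im)
    if box: im=im[box[1]:box[3],box[0]:box[2]]
    cv2.imwrite(f'pics/{f}.png',cv2.resize(im,None,fx=s,fy=s,interpolation=cv2.INTER_CUBIC)); return im
E
python3 - <<'E'
from h import *
for n in('top','scene'): snap(n,n+'1',None,1.5); K,d,R,t=cal(n); print(n,K[0,0],(-R.T@t).round(3),R[2].round(3))
s=robot.state(); print(s['t'],s['tcp_pos'],s['orientation'],s['width'],robot.finger_overhang)
E
```

```text
top 401.4504035783413 [0.388 0.006 0.98 ] [ 0.188  0.032 -0.982]
scene 347.7925879923827 [ 1.158 -0.196  0.853] [-0.58   0.225 -0.783]
0.1 [0.17128228 0.65239988 0.25236044] [[-9.67223041e-01  2.53928002e-01 -3.99268471e-04]
 [ 2.53928310e-01  9.67221508e-01 -1.72288759e-03]
 [-5.13083489e-05 -1.76780214e-03 -9.99998436e-01]] 0.08556014095741808 0.022
```

View pics/top1.png

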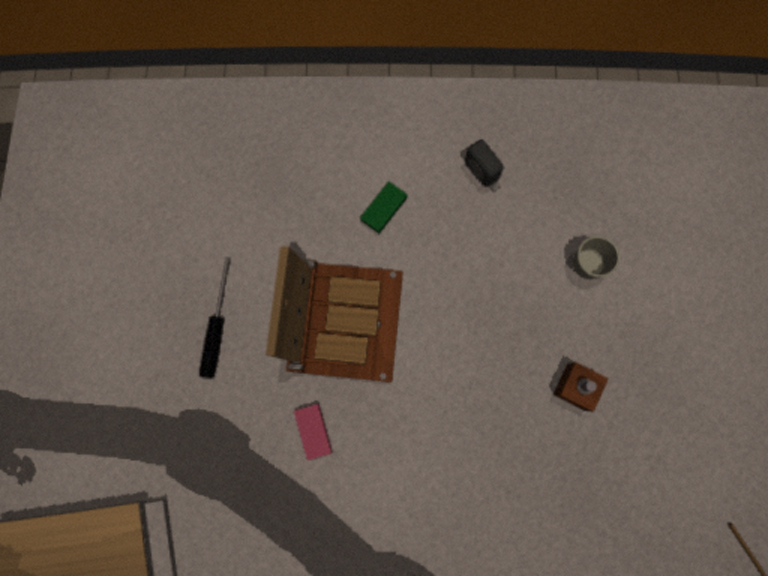

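View pics/scene1.png

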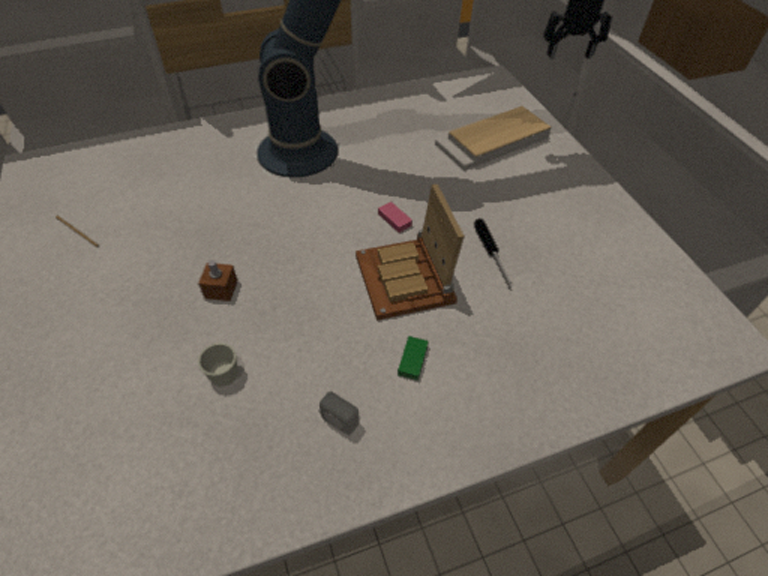

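The top view shows the jig at about (345,320), with its hinge on the left (world +y) and three pale cleats at (340,348), (352,320) and (354,292). The pink look-alike is at (313,432) and the green one at (384,207). Neither is pale or in a channel, so the three pale blocks in the channels are the cleats. The pin stand is at (582,386) and the cup at (595,258). I'll confirm with an enlarged crop.

```bash
python3 - <<'E'
from h import *
a=cv2.imread('pics/top1_full.png')[155:265,165:285]; b=cv2.imread('pics/top1_full.png')[230:285,360:415]
a=cv2.resize(a,None,fx=5,fy=5,interpolation=cv2.INTER_CUBIC); b=cv2.resize(b,(200,200),interpolation=cv2.INTER_CUBIC)
c=np.zeros((550,800,3),np.uint8); c[:,:600]=a; c[:200,600:]=b
cv2.imwrite('pics/c1.png',np.clip(c*1.8,0,255).astype(np.uint8))
E
```

```text
(no output)
```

View pics/c1.png

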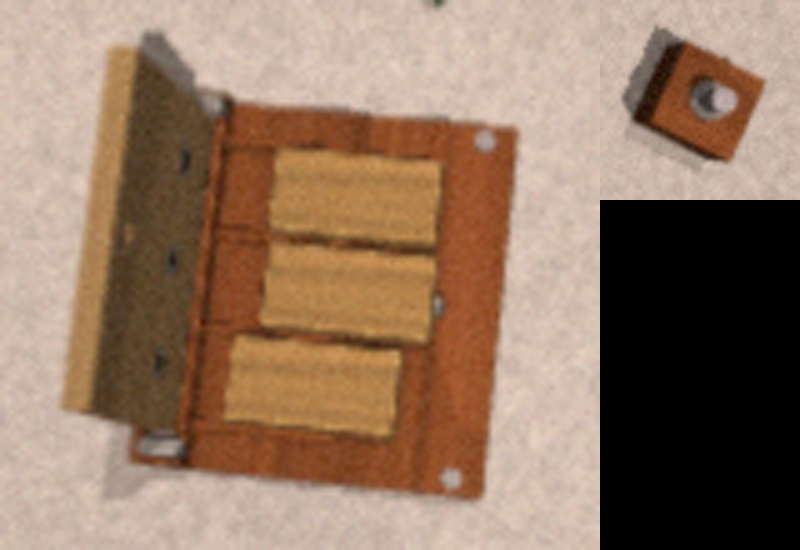

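```bash
cat > fit.py <<'E'
from h import *
from scipy.optimize import least_squares
c=lambda L:np.array(L,float)/5+[165,155]-.4
obs=[((90,-85),18,None,(517,127)),((-90,-85),18,None,(482,497))]
for i,L in enumerate([[(232,335),(402,350),(393,436),(223,420)],[(267,245),(436,258),(428,343),(260,325)],[(275,150),(441,160),(437,247),(270,234)]]):
    for (dx,dy),p in zip([(20,40),(20,-40),(-20,-40),(-20,40)],L): obs.append(((46*(i-1)+dx,dy),38,i,p))
P=c([o[3] for o in obs])
def pts(v):
    x,y,a=v[:3]; R=np.array([[np.cos(a),-np.sin(a)],[np.sin(a),np.cos(a)]]); W=[]
    for q,z,i,_ in obs:
        q=np.array(q)/1e3+[0,0 if i is None else v[3+i]]; w=R@q+[x,y]; W.append([*w,z/1e3])
    return np.array(W)
b=(np.array([[345,320]])/1.5); g=atz('top',b,.02)[0]
s=least_squares(lambda v:(proj('top',pts(v))-P).ravel(),[g[0],g[1],0,0,0,0],x_scale=.1)
if __name__=='__main__':
    print(s.x.round(4),np.degrees(s.x[2])); print(s.fun.reshape(-1,2).round(1).tolist())
    v=s.x;a=v[2]; R=np.array([[np.cos(a),-np.sin(a)],[np.sin(a),np.cos(a)]])
    for q in [(90,-85),(-90,-85)]: print('scene px',proj('scene',[[*(R@(np.array(q)/1e3)+v[:2]),.018]])*1.5)
    for z,p in[(.084,(394.1,257.5))]: k=atz('top',[p],z)[0]; print('knob',k,'in scene',proj('scene',[k])*1.5)
    # upper half: free-edge corners for angles
    for an in(1.45,1.55,1.65,1.75,1.85):
        o=[]
        for X in(-75,75):
            for t in(-6,6):
                y=65-140*np.cos(an)+t*np.sin(an)*(1); z=44+140*np.sin(an)+t*np.cos(an)
                o.append([*(R@(np.array([X,y])/1e3)+v[:2]),z/1e3])
        print(an,((proj('top',o)-[165,155])*5).round().tolist())
E
python3 fit.py
```

```text
[ 0.5052  0.1067 -0.0657 -0.0008 -0.013  -0.0123] -3.7624338553025187
[[-0.3, 0.1], [0.3, 0.2], [0.1, 0.4], [-0.2, 0.3], [-0.1, 0.2], [0.1, 0.3], [0.3, -0.4], [-0.1, -0.1], [-0.0, -0.4], [-0.1, 0.3], [0.4, -0.3], [0.4, 0.4], [-0.4, -0.5], [-0.3, -0.7]]
scene px [[376.96481978 315.51890011]]
scene px [[354.55808285 251.065923  ]]
knob [ 0.40599964 -0.26711621  0.084     ] in scene [[210.7017824 262.4412354]]
1.45 [[157.0, 419.0], [127.0, 416.0], [200.0, 54.0], [170.0, 51.0]]
1.55 [[122.0, 416.0], [93.0, 413.0], [166.0, 51.0], [137.0, 48.0]]
1.65 [[88.0, 413.0], [59.0, 410.0], [132.0, 48.0], [104.0, 46.0]]
1.75 [[54.0, 410.0], [26.0, 407.0], [99.0, 46.0], [72.0, 45.0]]
1.85 [[22.0, 407.0], [-4.0, 405.0], [68.0, 45.0], [43.0, 45.0]]
```

The crop confirms it: three pale cleats in their channels, the panel open at about 1.64 rad, and the bare steel pin in the brown stand. The fit puts the jig at (0.505, 0.107) with a yaw of -3.8°. First I'll turn the tool to line up with the jig and close the fingers.

>>> apply_moves(plan=[[[0,0,9.9],[0,0,0],-1],[[0,0,9.9],[0,0,0],-1],[[0,0,9.9],[0,0,0],-1],[[0,0,9.9],[0,0,0],-1],[[0,0,9.9],[0,0,0],-1],[[0,0,9.9],[0,0,0],-1],[[0,0,9.9],[0,0,0],-1],[[0,0,9.75],[0,0,0],-1]], force=30)

```text
t: 1.1
tcp_pos: [0.1713, 0.6526, 0.2527]
orientation: [[0.071, 0.997, -0.0], [0.997, -0.071, -0.001], [-0.001, -0.0, -1.0]]
force: [-0.3, 0.0, -0.5]
width: -0.0
grasp_force: 0.0
```

```bash
cat > go.py <<'E'
from fit import *
import sys
a=s.x[2]; RJ=np.array([[np.cos(a),-np.sin(a)],[np.sin(a),np.cos(a)]])
def go(x,y,z):  # jig mm -> tool shift
    st=robot.state(); w=np.array([*(RJ@(np.array([x,y])/1e3)+s.x[:2]),z/1e3])
    O=np.array(st['orientation']); p=np.array(st['tcp_pos'])
    q=RJ.T@(p[:2]-s.x[:2])
    print('t',st['t'],'jig pos',(q*1e3).round(1),'z',(p[2]*1e3).round(1),'F',np.round(st['force'],1),'w',round(st['width'],4))
    print('tool shift',(O.T@(w-p)*1e3).round(1),'ang',np.degrees(np.arctan2(O[1,1],O[0,1])).round(2),'tilt',O[:2,2].round(4))
if __name__=='__main__': go(*map(float,sys.argv[1:4]))
E
python3 go.py -46 -75 250
```

```text
t 1.1 jig pos [-369.1  522.7] z 252.7 F [-0.3  0.  -0.5] w -0.0
tool shift [-595.9  326.4    3.3] ang -4.08 tilt [-0.0003 -0.0011]
```

>>> apply_moves(plan=[[[0,0,0],[-0.05,0.0272,0],-1],[[0,0,0],[-0.05,0.0272,0],-1],[[0,0,0],[-0.05,0.0272,0],-1],[[0,0,0],[-0.05,0.0272,0],-1],[[0,0,0],[-0.05,0.0272,0],-1],[[0,0,0],[-0.05,0.0272,0],-1],[[0,0,0],[-0.05,0.0272,0],-1],[[0,0,0],[-0.05,0.0272,0],-1],[[0,0,0],[-0.05,0.0272,0],-1],[[0,0,0],[-0.05,0.0272,0],-1]])

```text
t: 2.35
tcp_pos: [0.4103, 0.1343, 0.2533]
orientation: [[0.065, 0.998, 0.0], [0.998, -0.065, 0.001], [0.001, 0.0, -1.0]]
force: [0.5, 0.8, 0.4]
width: 0.0004
grasp_force: 0.0
```

```bash
python3 go.py -46 -75 48
```

```text
t 2.35 jig pos [-96.6  21.3] z 253.3 F [0.5 0.8 0.4] w 0.0004
tool shift [-96.5  50.5 205.2] ang -3.75 tilt [0.0001 0.0006]
```

>>> apply_moves(plan=[[[0,0,0],[-0.048,0.025,0],-1],[[0,0,0],[-0.0485,0.0255,0],-1],[[0,0,0],[0,0,0.05],-1],[[0,0,0],[0,0,0.05],-1],[[0,0,0],[0,0,0.05],-1],[[0,0,0],[0,0,0.045],-1],[[0,0,0],[0,0,0.01],-1],[[0,0,0],[0,0,0],-1]])

```text
t: 3.35
tcp_pos: [0.4543, 0.0363, 0.0486]
orientation: [[0.066, 0.998, -0.0], [0.998, -0.066, -0.0], [-0.0, -0.0, -1.0]]
force: [0.8, 0.4, -0.1]
width: -0.0001
grasp_force: 0.0
```

```bash
python3 go.py -46 -36 48
```

```text
t 3.35 jig pos [-46.2 -73.6] z 48.6 F [ 0.8  0.4 -0.1] w -0.0001
tool shift [37.6  0.2  0.5] ang -3.78 tilt [-0.0002 -0.0001]
```

Now I'll push cleat0 and stop just past the estimated flush point.

>>> apply_moves(plan=[[[0,0,0],[0.01,0,0],-1],[[0,0,0],[0.01,0,0],-1],[[0,0,0],[0.007,0,0],-1],[[0,0,0],[0.005,0,0],-1],[[0,0,0],[0.004,0,0],-1],[[0,0,0],[0.002,0,0],-1],[[0,0,0],[0,0,0],-1]])

```text
t: 4.22
tcp_pos: [0.4565, 0.0745, 0.0482]
orientation: [[0.066, 0.998, -0.0], [0.998, -0.066, 0.0], [0.0, -0.0, -1.0]]
force: [-0.0, 0.4, 0.4]
width: 0.0001
grasp_force: 0.0
```

>>> apply_moves(plan=[[[0,0,0],[0.001,0,0],-1],[[0,0,0],[0.001,0,0],-1],[[0,0,0],[0.001,0,0],-1]])

```text
t: 4.6
tcp_pos: [0.4565, 0.0751, 0.0482]
orientation: [[0.067, 0.998, -0.0], [0.998, -0.067, -0.003], [-0.003, 0.0, -1.0]]
force: [-1.4, -8.2, 1.9]
width: 0.0003
grasp_force: 4.2
```

Cleat0 is flush, with a reaction of 8 N. Next is cleat1.

>>> apply_moves(plan=[[[0,0,0],[-0.02,0,0],-1],[[0,0,0],[-0.023,0,0],-1],[[0,0,0],[0,0.03,0],-1],[[0,0,0],[0,0.016,0],-1],[[0,0,0],[0.01,0,0],-1],[[0,0,0],[0.01,0,0],-1],[[0,0,0],[0.01,0,0],-1],[[0,0,0],[0.008,0,0],-1],[[0,0,0],[0.003,0,0],-1],[[0,0,0],[0.002,0,0],-1]])

```text
t: 5.85
tcp_pos: [0.5017, 0.0716, 0.0482]
orientation: [[0.067, 0.998, -0.001], [0.998, -0.067, -0.004], [-0.004, -0.001, -1.0]]
force: [-1.8, -10.7, 2.2]
width: 0.0002
grasp_force: 5.0
```

```bash
python3 go.py 0 -34.8 48
```

```text
t 5.85 jig pos [ -1.2 -35.3] z 48.2 F [ -1.8 -10.7   2.2] w 0.0002
tool shift [0.5 1.2 0.2] ang -3.85 tilt [-0.0013 -0.0036]
```

>>> apply_moves(plan=[[[0,0,0],[-0.02,0,0],-1],[[0,0,0],[-0.023,0,0],-1],[[0,0,0],[0,0.03,0],-1],[[0,0,0],[0,0.017,0],-1],[[0,0,0],[0.01,0,0],-1],[[0,0,0],[0.01,0,0],-1],[[0,0,0],[0.01,0,0],-1],[[0,0,0],[0.008,0,0],-1],[[0,0,0],[0.003,0,0],-1],[[0,0,0],[0.002,0,0],-1]])

```text
t: 7.1
tcp_pos: [0.5485, 0.0679, 0.0482]
orientation: [[0.067, 0.998, -0.001], [0.998, -0.067, -0.005], [-0.005, -0.001, -1.0]]
force: [-1.0, -10.0, 1.7]
width: 0.0
grasp_force: 5.1
```

```bash
python3 go.py 0 -34.8 48
```

```text
t 7.1 jig pos [ 45.8 -35.9] z 48.2 F [ -1.  -10.    1.7] w 0.0
tool shift [  1.  -45.8   0.2] ang -3.86 tilt [-0.0013 -0.0045]
```

>>> apply_moves(plan=[[[0,0,0],[-0.024,0,0],-1],[[0,0,0],[0,0,-0.053],-1],[[0,0,0],[0,0,-0.053],-1],[[0,0,0],[0,0,-0.053],-1],[[0,0,0],[0,0,-0.053],-1],[[0,0,0],[0.057,-0.016,0],-1],[[0,0,0],[0.057,-0.015,0],-1],[[0,0,0],[0.057,-0.015,0],-1],[[0,0,0],[0.008,0,0],-1],[[0,0,0],[0,0,0],-1]])

```text
t: 8.35
tcp_pos: [0.5134, 0.2294, 0.2601]
orientation: [[0.064, 0.998, -0.0], [0.998, -0.064, -0.0], [-0.001, -0.0, -1.0]]
force: [0.0, -1.5, -0.3]
width: 0.0002
grasp_force: 0.0
```

```bash
python3 go.py 0 118 176; python3 - <<'E'
from h import *
snap('top','c2',(165,135,325,265),5)
E
```

```text
t 8.35 jig pos [1.00e-01 1.23e+02] z 260.1 F [ 0.  -1.5 -0.3] w 0.0002
tool shift [-4.9 -0.1 84.1] ang -3.68 tilt [-0.0004 -0.0005]
```

View pics/c2.png

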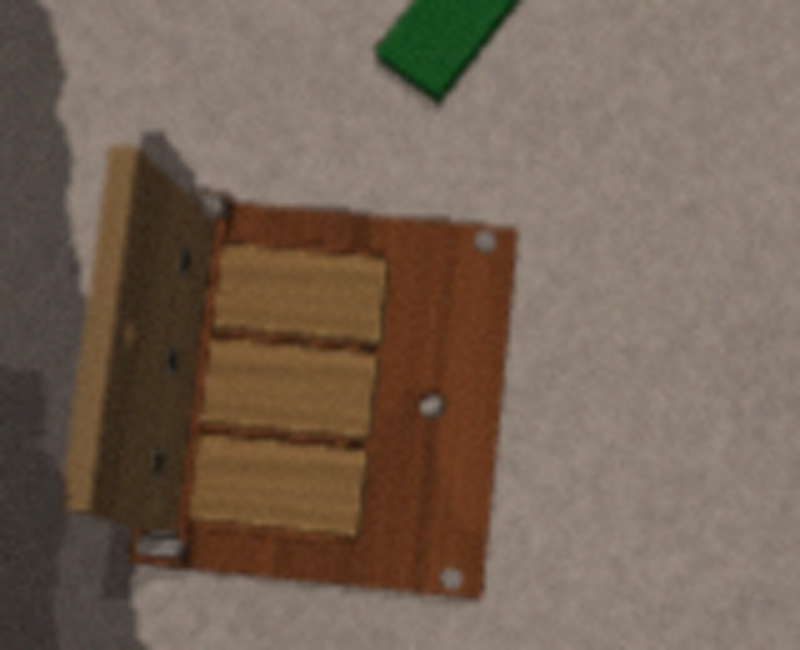

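All three cleats are flush, with their ends in line at crop x≈360–385. The lower hole shows at crop (430,405). Now I'll fold the panel down from behind.

>>> apply_moves(plan=[[[0,0,0],[-0.005,0,0.042],-1],[[0,0,0],[0,0,0.042],-1],[[0,0,0],[-0.014,0,0],-1],[[0,0,0],[-0.014,0,0],-1],[[0,0,0],[-0.0134,0,0],-1],[[0,0,0],[-0.0134,0,0],-1],[[0,0,0],[-0.0215,0,0.0047],-1],[[0,0,0],[-0.0201,0,0.0089],-1],[[0,0,0],[-0.0179,0,0.0127],-1]])

```text
t: 9.52
tcp_pos: [0.5066, 0.1087, 0.1511]
orientation: [[0.066, 0.998, 0.002], [0.998, -0.066, 0.001], [0.001, 0.002, -1.0]]
force: [0.1, 2.7, 1.0]
width: -0.0003
grasp_force: 1.1
```

```bash
python3 go.py 0 3.7 149.1
```

```text
t 9.525 jig pos [1.3 2. ] z 151.1 F [0.1 2.7 1. ] w -0.0003
tool shift [ 1.6 -1.3  2. ] ang -3.78 tilt [0.0023 0.0011]
```

>>> apply_moves(plan=[[[0,0,0],[-0.0151,0,0.016],-1],[[0,0,0],[-0.0116,0,0.0188],-1],[[0,0,0],[-0.0076,0,0.0205],-1],[[0,0,0],[-0.002,0,0.011],-1],[[0,0,0],[-0.001,0,0.007],-1],[[0,0,0],[0,0,0.003],-1],[[0,0,0],[0,0,0.001],-1]])

```text
t: 10.4
tcp_pos: [0.5038, 0.0728, 0.0729]
orientation: [[0.065, 0.998, 0.001], [0.998, -0.065, 0.0], [0.0, 0.001, -1.0]]
force: [0.3, -1.2, 1.4]
width: -0.0004
grasp_force: 0.9
```

```bash
python3 go.py 0 -34 72
```

```text
t 10.4 jig pos [  0.8 -33.9] z 72.9 F [ 0.3 -1.2  1.4] w -0.0004
tool shift [-0.1 -0.8  0.9] ang -3.74 tilt [0.0005 0.0001]
```

Almost shut. I'll press until the force rises.

>>> apply_moves(plan=[[[0,0,0],[0,0,0.001],-1],[[0,0,0],[0,0,0.001],-1],[[0,0,0],[0,0,0.001],-1],[[0,0,0],[0,0,0],-1],[[0,0,0],[0,0,0],-1]])

```text
t: 11.02
tcp_pos: [0.5039, 0.0729, 0.072]
orientation: [[0.066, 0.998, 0.0], [0.998, -0.066, 0.002], [0.002, 0.0, -1.0]]
force: [-6.5, -1.8, 22.4]
width: -0.0003
grasp_force: 11.5
```

>>> apply_moves(plan=[[[0,0,0],[0,0,-0.05],-1],[[0,0,0],[0,0,-0.05],-1],[[0,0,0],[-0.05,-0.01,-0.01],0],[[0,0,0],[-0.05,-0.01,0],0],[[0,0,0],[-0.05,-0.01,0],0],[[0,0,0],[-0.05,-0.01,0],0]])

```text
t: 11.78
tcp_pos: [0.4501, -0.1249, 0.1799]
orientation: [[0.064, 0.998, 0.001], [0.998, -0.064, 0.001], [0.001, 0.001, -1.0]]
force: [0.8, -0.9, 0.7]
width: 0.0427
grasp_force: 0.0
```

```bash
python3 go.py -74.5 -379.5 140; python3 - <<'E'
from h import *
snap('top','t3'); snap('scene','s3')
def c(f,b,s):
    im=cv2.imread(f)[b[1]:b[3],b[0]:b[2]]; return cv2.resize(im,(400,300),interpolation=cv2.INTER_CUBIC)
a=np.vstack([np.hstack([c('pics/t3_full.png',(208,186,288,246),5),c('pics/t3_full.png',(360,230,420,275),5)]),
 np.hstack([c('pics/s3_full.png',(220,150,320,225),4),c('pics/s3_full.png',(120,160,180,205),4)])])
cv2.imwrite('pics/c3.png',np.clip(a*1.6,0,255).astype(np.uint8))
E
```

```text
t 11.775 jig pos [ -39.8 -234.7] z 179.9 F [ 0.8 -0.9  0.7] w 0.0427
tool shift [-144.8  -34.9   39.7] ang -3.69 tilt [0.0008 0.001 ]
```

View pics/c3.png

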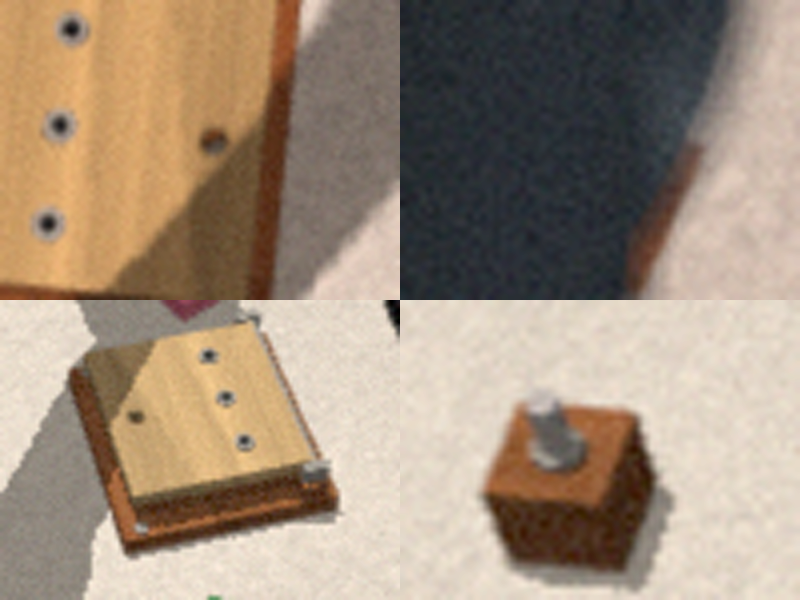

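The panel is shut. In this crop the hole is at top (213,141) and scene (137,416), and the knob top is at scene (544,397). The arm hides the knob in the top view, so I'll use the earlier top picture for that.

```bash
python3 - <<'E'
from fit import *
a=s.x[2]; RJ=np.array([[np.cos(a),-np.sin(a)],[np.sin(a),np.cos(a)]])
f=lambda p,k,o:[(np.array(p)+.5)/k-.5+np.array(o)]
print('hole fit',RJ@[0,-.052]+s.x[:2])
print('hole top',atz('top',f((213,141),5,(208,186)),.05)[0],'scene',atz('scene',f((137,116),4,(220,150)),.05)[0])
print('lower hole top(c2)',atz('top',f((430,405),5,(165,135)),.018)[0])
print('bush top',[ (RJ.T@(atz('top',f(p,5,(208,186)),.052)[0][:2]-s.x[:2])*1e3).round(1).tolist() for p in[(71,29),(59,125),(48,223)]])
k=200/55
print('knob top',atz('top',f((124,100),k,(360,230)),.084)[0],'scene',atz('scene',f((144,97),400/60,(120,160)),.084)[0])
print('collar top',atz('top',f((112,98),k,(360,230)),.054)[0],'scene',atz('scene',f((156,151),400/60,(120,160)),.054)[0])
print('stand corners z50 c', atz('top',f((np.array([(85,42),(165,80),(130,160),(52,118)]).mean(0)),k,(360,230)),.05)[0])
E
```

```text
hole fit [0.50181001 0.05486003]
hole top [0.50173324 0.05497248 0.05      ] scene [0.50060282 0.05548852 0.05      ]
lower hole top(c2) [0.50129689 0.05557181 0.018     ]
bush top [[46.8, 19.7], [1.0, 20.5], [-45.0, 20.8]]
knob top [ 0.40678417 -0.266329    0.084     ] scene [ 0.40334635 -0.26464965  0.084     ]
collar top [ 0.40856623 -0.26786844  0.054     ] scene [ 0.40870385 -0.26703612  0.054     ]
stand corners z50 c [ 0.40737559 -0.26646859  0.05      ]
```

>>> apply_moves(plan=[[[0,0,0],[-0.048,-0.0113,0],0],[[0,0,0],[-0.048,-0.0113,0],0],[[0,0,0],[-0.0481,-0.0113,0],0],[[0,0,0],[0,0,0],0],[[0,0,0],[0,0,0.05],0],[[0,0,0],[0,0,0.035],0],[[0,0,0],[0,0,0.01],0],[[0,0,0],[0,0,0.003],0],[[0,0,0],[0,0,0],0]], force=60)

```text
t: 13.0
tcp_pos: [0.4081, -0.2658, 0.0826]
orientation: [[0.065, 0.998, 0.002], [0.998, -0.065, -0.001], [-0.0, 0.002, -1.0]]
force: [0.7, -0.1, 0.1]
width: 0.0427
grasp_force: 0.0
```

>>> apply_moves(plan=[[[0,0,0],[-0.0007,-0.001,0.0005],0],[[0,0,0],[0,0,0],-0.4],[[0,0,0],[0,0,0],-1],[[0,0,0],[0,0,0],-1],[[0,0,0],[0,0,0],-1],[[0,0,0],[0,0,0],-1]], force=60)

```text
t: 13.75
tcp_pos: [0.4063, -0.2665, 0.0817]
orientation: [[0.066, 0.998, 0.001], [0.998, -0.066, 0.0], [0.0, 0.001, -1.0]]
force: [-0.9, 0.6, 5.6]
width: 0.0143
grasp_force: 58.4
```

Gripped. Lifting.

>>> apply_moves(plan=[[[0,0,0],[0,0,-0.015],-1],[[0,0,0],[0,0,-0.03],-1],[[0,0,0],[0,0,-0.035],-1],[[0,0,0],[0,0,0],-1]])

```text
t: 14.25
tcp_pos: [0.4076, -0.2675, 0.1639]
orientation: [[0.066, 0.998, 0.006], [0.998, -0.066, -0.002], [-0.001, 0.006, -1.0]]
force: [0.5, -0.4, -0.7]
width: 0.0141
grasp_force: 58.7
```

```bash
python3 go.py 0 -52 165
```

```text
t 14.25 jig pos [ -72.8 -379.8] z 163.9 F [ 0.5 -0.4 -0.7] w 0.0141
tool shift [327.8  72.8  -1.2] ang -3.76 tilt [ 0.0057 -0.0018]
```

>>> apply_moves(plan=[[[0,0,0],[0.03,0.0066,0],-1],[[0,0,0],[0.055,0.0121,0],-1],[[0,0,0],[0.055,0.0121,0],-1],[[0,0,0],[0.055,0.0121,0],-1],[[0,0,0],[0.055,0.0121,0],-1],[[0,0,0],[0.05,0.011,0],-1],[[0,0,0],[0.0282,0.0065,0],-1],[[0,0,0],[0,0,0.015],-1],[[0,0,0],[0,0,0],-1]])

```text
t: 15.38
tcp_pos: [0.4983, 0.0553, 0.1446]
orientation: [[0.067, 0.998, -0.004], [0.998, -0.067, -0.002], [-0.002, -0.004, -1.0]]
force: [0.2, 0.1, -0.3]
width: 0.0139
grasp_force: 58.7
```

```bash
python3 go.py 0 -52 130; python3 - <<'E'
from h import *
snap('top','t4'); snap('scene','s4')
def c(f,b):
    im=cv2.imread(f)[b[1]:b[3],b[0]:b[2]]; return cv2.resize(im,(400,600),interpolation=cv2.INTER_CUBIC)
a=np.hstack([c('pics/t4_full.png',(223,180,283,270)),c('pics/s4_full.png',(215,120,285,225))])
cv2.imwrite('pics/c4.png',np.clip(a*1.6,0,255).astype(np.uint8))
E
```

```text
t 15.375 jig pos [ -3.6 -51.8] z 144.6 F [ 0.2  0.1 -0.3] w 0.0139
tool shift [-0.2  3.6 14.5] ang -3.82 tilt [-0.0041 -0.0016]
```

View pics/c4.png

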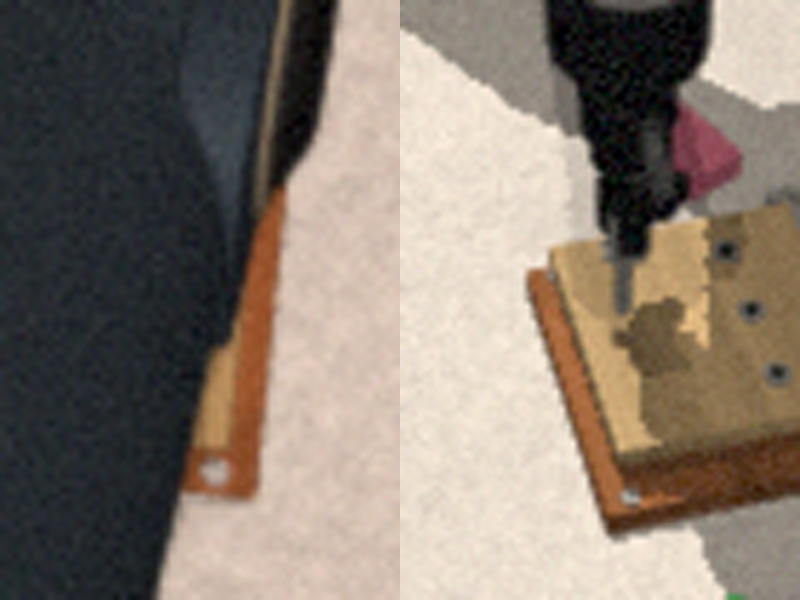

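```bash
python3 - <<'E'
from h import *
k=400/70
for p in[(625,312),(623,285)]:
  q=[((np.array(p)-[400,0])+.5)/k-.5+[215,120]]
  for z in(.067,.079): print(p,z,atz('scene',q,z)[0].round(4))
R=np.array(robot.state()['tcp_pos']);print(R)
for z in (.067,.079): print((proj('scene',[[R[0],R[1],z]])-[215,120]+.5)*k-.5+[400,0])
E
```

```text
(625, 312) 0.067 [0.4978 0.0565 0.067 ]
(625, 312) 0.079 [0.5078 0.0526 0.079 ]
(623, 285) 0.067 [0.4791 0.0621 0.067 ]
(623, 285) 0.079 [0.4895 0.0581 0.079 ]
[0.49932561 0.05476105 0.14577561]
[[622.94884768 314.84287856]]
[[623.33004075 299.59069514]]
```

The pin hangs straight in the grip. Its tip is at crop (625,312), within about 1 mm of the TCP axis. I'll correct in x and check.

>>> apply_moves(plan=[[[0,0,0],[0,0.002,0.005],-1],[[0,0,0],[0,0,0],-1],[[0,0,0],[0,0,0],-1],[[0,0,0],[0,0,0],-1]])

```text
t: 15.98
tcp_pos: [0.5021, 0.0561, 0.1413]
orientation: [[0.066, 0.998, 0.0], [0.998, -0.066, 0.0], [0.0, 0.0, -1.0]]
force: [0.8, 0.6, -0.9]
width: 0.0141
grasp_force: 58.7
```

```bash
python3 go.py 0 -52 130
```

```text
t 15.975 jig pos [  0.2 -50.7] z 141.3 F [ 0.8  0.6 -0.9] w 0.0141
tool shift [-1.3 -0.2 11.3] ang -3.77 tilt [0.0002 0.0002]
```

>>> apply_moves(plan=[[[0,0,0],[-0.001,-0.0005,0.008],-1],[[0,0,0],[0,0,0.004],-1],[[0,0,0],[0,0,0.003],-1],[[0,0,0],[0,0,0.003],-1],[[0,0,0],[0,0,0],-1]])

```text
t: 16.6
tcp_pos: [0.5014, 0.0552, 0.1229]
orientation: [[0.066, 0.998, -0.0], [0.998, -0.066, -0.0], [-0.0, -0.0, -1.0]]
force: [-0.4, 1.0, -0.1]
width: 0.0138
grasp_force: 58.7
```

```bash
python3 go.py 0 -52 82
```

```text
t 16.6 jig pos [ -0.5 -51.7] z 122.9 F [-0.4  1.  -0.1] w 0.0138
tool shift [-0.3  0.5 40.9] ang -3.77 tilt [-0.0004 -0.0001]
```

The tip is about 5 mm into the upper hole with no force. Continuing down.

>>> apply_moves(plan=[[[0,0,0],[0,0,0.006],-1],[[0,0,0],[0,0,0.006],-1],[[0,0,0],[0,0,0.006],-1],[[0,0,0],[0,0,0.005],-1],[[0,0,0],[0,0,0.004],-1],[[0,0,0],[0,0,0.004],-1],[[0,0,0],[0,0,0],-1]])

```text
t: 17.48
tcp_pos: [0.5013, 0.0552, 0.0919]
orientation: [[0.066, 0.998, -0.001], [0.998, -0.066, -0.0], [-0.0, -0.001, -1.0]]
force: [0.3, 0.6, -0.7]
width: 0.0138
grasp_force: 58.7
```

>>> apply_moves(plan=[[[0,0,0],[0,0,0.004],-1],[[0,0,0],[0,0,0.003],-1],[[0,0,0],[0,0,0.002],-1],[[0,0,0],[0,0,0.001],-1],[[0,0,0],[0,0,0.001],-1],[[0,0,0],[0,0,0],-1]])

```text
t: 18.23
tcp_pos: [0.5015, 0.0552, 0.0818]
orientation: [[0.066, 0.998, -0.0], [0.998, -0.066, 0.001], [0.001, -0.0, -1.0]]
force: [-1.6, -0.7, 4.8]
width: 0.0136
grasp_force: 59.7
```

The collar is touching at 4.8 N. I'll press to about 10 N.

>>> apply_moves(plan=[[[0,0,0],[0,0,0.0007],-1],[[0,0,0],[0,0,0],-1],[[0,0,0],[0,0,0],-1],[[0,0,0],[0,0,0],-1]])

```text
t: 18.73
tcp_pos: [0.5015, 0.0552, 0.0817]
orientation: [[0.066, 0.998, -0.0], [0.998, -0.066, 0.002], [0.001, -0.0, -1.0]]
force: [-3.3, -1.0, 12.2]
width: 0.0139
grasp_force: 60.4
```

```bash
python3 - <<'E'
from h import *
im=snap('scene','s5',(195,110,305,220),5); print(robot.state()['force'],robot.state()['tcp_pos'])
E
```

```text
[-4.62421685  0.5519755  11.57361336] [0.50157377 0.05523005 0.08173936]
```

View pics/s5.png

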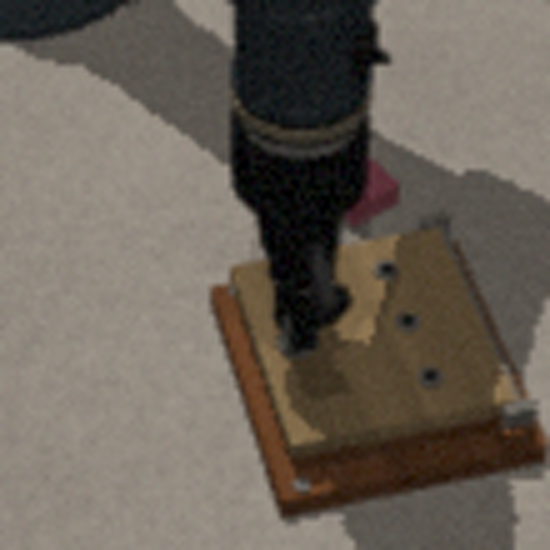

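The jig is flat and shut, and the pin is home under the fingers at crop (298,348). It is pressed with about 11.6 N, close to a kilogram's weight. Handing in.

```bash
python3 -c "
from plant import robot
print(robot.sign_off())"
```

```text
the job is handed in; nothing more can be done
None
```

I handed the job in with all three cleats flush, the jig folded shut, and the pin home, gripped at about 60 N and pressed down with about 12 N; the hand-in gave no verdict.

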